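# Spread the clip over the axle stub

### The arm

A 6-joint arm with a two-finger parallel gripper is mounted at the origin on the work surface. World frame = base frame: x ahead of the robot, y to its left, z up, the work surface at z = 0. Lengths are in mm, angles in rad, forces in N, time in s.
With the tool pointing down it reaches from about 350 to 800 mm from the base axis. Payload 7.3 kg.
Tool frame: the origin (TCP) lies between the finger pads; the fingertips stand ahead of it and the grasp point (between the pads) lies 8 mm behind it (arm.finger_overhang is the z of the fingertips in the tool frame, in mm); z points along the fingers, x is the direction in which the jaws open and shut, and the axes are right-handed (so a half turn about z gives the same grasp; the last joint's range is limited). The gripper opens to 85 mm and grips with 20 to 120 N. Pads are 22 mm wide; open, the fingers measure 114 mm over their backs; the gripper's body (76 mm by 85 mm) begins 54 mm behind the grasp point. The pads swing forward as they close: fully open they stand 13 mm farther back than shut.
Start: joints at [1.184, 0.342, 1.524, -0, 1.275, -0.146], TCP at [125.185, 509.875, 242.322] pointing down, gripper open.
Joint ranges: [-2.53, 2.53], [-0.77, 2.02], [0.04, 2.7], [-1, 4.14], [0.28, 2.66], [-3.11, 3.11]. Speed limits (rad/s): [2.57, 2.57, 3.14, 3.14, 3.14, 3.14].

### API

Orientations are given as a unit quaternion [x, y, z, w].
In Python, from rig import arm gives the robot as it stands.
- The arm moves only by the tool play_rows, never from a script. Its argument "commands" is a list that holds one entry, the list of rows, each a list of 7 numbers: the shift along the tool's x, y, z in mm, then the turn, a rotation vector about the tool's x, y, z in degrees, then the finger opening in mm, from 0 to 85.4. In form: [[[x, y, z, ax, ay, az, fingers], ...]]. A call has 1 to 10 rows; each row shifts and turns the commanded pose from where the row before left it, along the tool's axes as they then stand; what a row does not reach is not made up. A row lasts 1/8 s, in which the tool goes at most 62.5 mm and 10.7 degrees, less where a joint would pass 70% of its speed; a pose out of reach is approached as far as the arm can. A call is refused whole if a number of a shift passes 62.5 or a number of a turn 10.7, either way. A call with a gripper value outside its range is refused whole. The fingers move at their own pace and stop on an object; "squeeze" is the grip in N (left out, the last holds). Time passes only in rows, so rows that do not move let the fingers close. It gives the time, the measured TCP pose, the force and the opening at its end, in the units of the state.
- arm.observe(): the state, without advancing time (a new reading comes with each control period).
- arm.grab_frame(name): name is "scene" or "side" or "wrist"; returns the picture (420x560x3 uint8, red, green, blue); there is no depth.
- arm.camera_model(name): a dict with "fx", "fy", "cx", "cy" (pixels), "rvec" (rotation vector, rad) and "tvec" (3), from world to camera coordinates, as OpenCV has them; the wrist camera has in their place "tool_from_camera" (4x4, takes a point from camera to tool coordinates, whose origin is the TCP and whose axes are the tool frame's). Camera axes: x right, y down, z forward; pixel columns grow to the right and rows downward; lengths in mm; the calibration is good to about 2 mm. A picture is of the moment at which its call begins: read the wrist's pose just before it. camera_model takes no time and is no camera call.
- arm.finish_job(): hands the job in, once; it reports no verdict.
Trained networks look in the newest picture that a camera, given by its name, has taken for a name from the list of things; names that differ only in an ending like _2 or _b are one class to them, and where a whole thing is asked for, a point or a joint stands for the part that bears it (a point fixed in the world has none). Each returns a list of dicts, best first, with "conf" (0 to 1); they miss things now and then, are a little off and sometimes report something else, mostly with a low value. They report only what shows in the picture. A call takes as long as a camera call. They do not tell look-alikes from the thing itself.
- arm.look_for(camera, thing): "box" ([left, top, right, bottom] in pixels, round what is visible of it).
- arm.silhouettes(camera, thing): "region" (420x560 bool, what is visible of it) and "box" ([left, top, right, bottom] in pixels, round what is visible of it).
The state is a dict: "time": time; "q": joint angles; "dq": joint speeds; "joint_torque": joint torques, N m; "tcp_pos": TCP position; "tcp_rot": TCP orientation; "contact_force": force on the tool from outside, world axes, zero at the start; "ft_torque": the same for the moment, N m; "grip_width": opening from 0.0 (shut) to 1.0 (fully open).
Only numpy, scipy, OpenCV 4.12 (cv2) and the standard library are available. Lean on these libraries where they do the work, as an engineer would, in place of code of your own. Each camera call takes 0.05 s, during which the arm holds its last target.

### The job

The clip pliers stand upright in their stand with a snap ring already on their tips. Take them by both handles from above, squeeze them right home so that the clip is fully spread, bring the clip over the axle stub of the bearing that has no clip yet and slide it down, without forcing it, until it lies in the groove on the bearing face. Finish there, still holding the pliers squeezed with the clip level, spread and centred round the stub; do not let go, and leave the other things on the bench where they are.

Things in the scene. Friction and masses are not known exactly. Their poses are not given: they have to be found in the camera images.
- pliers_grip (a point): Midway between the rubber sleeves of the clip pliers (steel, 250 g), at the height to squeeze them. The pliers stand upright in a stand, handles up. z up, x towards the clip, y from sleeve to sleeve. Here the sleeves are 61 mm over their outer faces relaxed, 46 mm squeezed (faces then parallel); each is 18 mm wide along x and reaches 28 mm above and below this point, 170 mm above the table.
- clip_center (a point): Centre of the snap ring on the pliers' tips: flat open ring of dark steel, level, 4 mm thick (point half-way up), about 40 mm outside. Stays 20 mm along x and 132 mm below pliers_grip, same axes, relaxed or spread. Relaxed it opens 22 mm and will not pass the stub; spread it is a circle of 30 mm. The jaws come down to it 20 mm behind this point (-x), so they pass beside the stub.
- handle_l (a joint): Turn of each handle of the pliers: 0 relaxed, 0.12 rad squeezed to the stop (clip fully spread); both handles move alike about pivots 65 mm below pliers_grip. A spring resists with 3 N rising to 8 N at the sleeves and opens them when let go. A grip over 15 N reaches the stop, which takes any grip force.
- bearing_groove (a point): The bearing without a clip, fixed: dark cast flange 110 x 110 mm, round housing, steel bearing face (47 mm across) 40 mm above the table; from it rises a steel axle stub 24 mm thick, top at 76 mm, the last 8 mm tapering to 16 mm. The groove, 6 mm tall, lies directly on the face. Point on the stub's axis 2.5 mm above the face, z up. A clip lying on the face has its centre 0.5 mm lower.
- finished_groove (a point): the same point on a second, identical bearing that already has its clip in the groove; not to be worked on. Stand and bearings swap places from run to run.
- pliers: The pliers with the clip. Origin on the underside of their cross plate (28 x 68 x 7 mm), 70 mm below pliers_grip, same axes. The plate rests loosely on the stand's two walls between end lips 5 mm high, the clip hanging between the walls; the pliers come out straight up and clear the stand after 80 mm.
- bearing: the bearing without a clip; origin under its centre on the table
- stand: the pliers' stand, light metal, fixed: base plate 100 x 100 x 8 mm, two walls along x, 10 mm thick and 44 mm long, 54 mm apart, 100 mm high with lips to 105 mm; origin under its centre
- bulb_mid (a point): bystander: white lamp bulb standing on a black holder, 60 mm across, 124 mm high; centre
- meter_mid (a point): bystander: black hand-held meter, 130 x 75 x 34 mm, lying; centre
- screwdriver_grip (a point): bystander: black-handled screwdriver, 170 mm long, 26 mm thick; in its handle
- wrench_grip (a point): bystander: flat wrench, 150 mm long, 8 mm thick; on its shank
- terminal0_mid (a point): bystander: grey terminal block 40 x 26 x 20 mm; centre
- terminal1_mid (a point): bystander: grey terminal block 40 x 26 x 20 mm; centre
- spare_mid (a point): bystander: a loose spare clip lying flat on the table, 4 mm thick, 40 mm across; centre
There are look-alikes about, which are no part of the job. What is shaped like the stand but blue or yellow is not meant.

How it is judged (in metres and radians):
On the way, in this order (a step that is already met when the one before it is completed fails the run):
1. the pliers are lifted out of the stand: cross plate more than 20 mm above the stand's walls (z of pliers in the frame of stand above 0.12 m), for 0.1 s.
2. the clip is spread over the stub's tip before it goes down: spread to at least 75 %, within 12 mm of the stub's axis, and above its tip (value of joint handle_l above 0.09 rad and horizontal distance between clip_center and bearing_groove below 0.012 m and z of clip_center in the frame of bearing_groove above 0.034 m), for 0.05 s.
At the end, for the whole second after the job is handed in: The clip's centre is within 3 mm of the groove's height and within 5 mm of the stub's axis, level within 7 degrees, spread to at least 83 % of the handles' travel, the pliers still gripped by the fingers (over 5 N) and still, pressing on the bearing with less than 20 N (z of clip_center in the frame of bearing_groove between -0.003 and 0.003 m and horizontal distance between clip_center and bearing_groove below 0.005 m and angle between the z axis of clip_center and the z axis of bearing_groove, either way round below 0.12 rad and value of joint handle_l above 0.1 rad and contact force between the fingers and pliers above 5 N and contact force between pliers and bearing below 20 N and linear speed of pliers below 0.02 m/s); the arm keeps its last pose, push and grip.
It fails at once if the clip or pliers are forced onto the bearing (over 45 N) (contact force between pliers and bearing above 45 N).
It fails at once if another thing on the bench is pushed more than 30 mm (distance of any of bulb_mid, meter_mid, screwdriver_grip, wrench_grip, terminal0_mid, terminal1_mid, spare_mid from where it was at the start of the episode above 0.03 m).
It also fails if it takes over 35 s, if anything falls off the work surface, if the arm or the gripper's body presses on something with over 40 N, if the wrist force passes 120 N, or if a joint passes its speed limit or range.

## Working session

There is one attempt and no reset: what is moved stays moved. The work goes in short steps, Python scripts to look and compute and a tool call to move; the robot and the scene stay as the last step left them, time stands still between calls to the robot, and variables do not carry over. Pictures are saved under pics/ and viewed, and the job is handed in when it is done.

Besides the shell and the picture viewer there is one more tool, called after "Call:" as name(argument=value, ...) on one line, values as JSON. play_rows: Moves the arm, as the interface text tells. Its arguments: {"type":"object","properties":{"commands":{"type":"array","items":{"type":"array","items":{"type":"array","items":{"type":"number"}}}},"squeeze":{"type":"number"}},"required":["commands"]}

```bash
ls; mkdir -p pics; python3 - <<'E'
from rig import arm
import cv2
s=arm.observe();print(s)
print(arm.finger_overhang)
for n in("scene","side","wrist"):
    im=arm.grab_frame(n);cv2.imwrite(f"pics/{n}0.png",im[:,:,::-1]);print(n,arm.camera_model(n))
E
```

```text
pics
{'time': 0.0, 'q': array([ 1.18397263e+00,  3.42714205e-01,  1.52506443e+00,  1.53996240e-06,
        1.27537474e+00, -1.46007271e-01]), 'dq': array([-0.00085564, -0.00037925, -0.00152523,  0.00019594, -0.00094375,
       -0.0004529 ]), 'joint_torque': array([ 4.90595357e-04, -4.33682799e+01, -2.46008205e+01, -1.36745566e-04,
        7.79443304e-03,  9.56576343e-06]), 'tcp_pos': array([125.04000925, 509.48217913, 241.6138132 ]), 'tcp_rot': array([ 7.86922886e-01,  6.17050859e-01, -6.77971448e-04,  3.86417155e-04]), 'contact_force': array([0.2813856 , 0.32839687, 0.07183225]), 'ft_torque': array([-0.00704569,  0.02026364, -0.00637836]), 'grip_width': 0.9982465282035866}
11.0
scene {'fx': 477.72786697710046, 'fy': 477.72786697710046, 'cx': 283.32241282303886, 'cy': 207.39032961131258, 'rvec': array([ 0.73802274,  2.54813978, -1.20671243]), 'tvec': array([ 394.58229926, -128.3040229 , 1482.30603464])}
side {'fx': 458.4521697605963, 'fy': 458.4521697605963, 'cx': 278.99216157216415, 'cy': 207.53850867060225, 'rvec': array([ 2.14558132, -0.49172728,  0.28560801]), 'tvec': array([-410.54262758,  248.445635  , 1020.29590804])}
wrist {'fx': 299.03829538389203, 'fy': 299.03829538389203, 'cx': 280.9580794238336, 'cy': 211.2893777428109, 'tool_from_camera': array([[ 9.99999917e-01,  9.98159598e-07, -4.06953652e-04,
         6.41595192e-01],
       [ 1.20115331e-04,  9.54722136e-01,  2.97498956e-01,
        -7.71360375e+01],
       [ 3.88824611e-04, -2.97498980e-01,  9.54722057e-01,
        -1.31299234e+02],
       [ 0.00000000e+00,  0.00000000e+00,  0.00000000e+00,
         1.00000000e+00]])}
```

View pics/scene0.png

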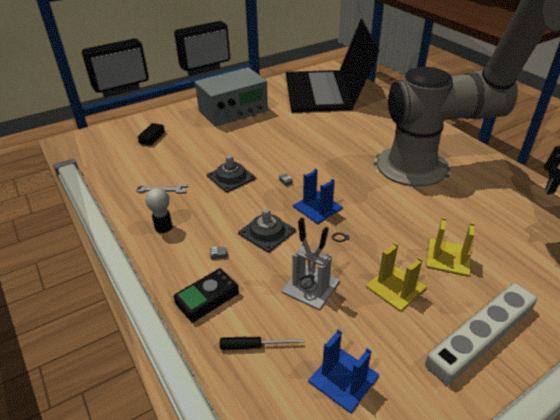

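View pics/side0.png

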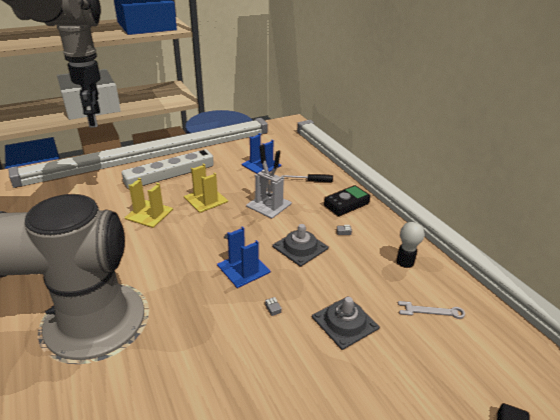

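View pics/wrist0.png

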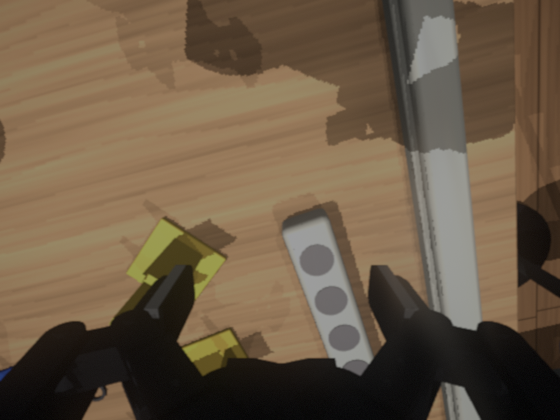

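The grey stand holding the pliers is at scene (312,275) and side (268,195). The bearings are at scene (231,175)/side (345,318) and scene (267,230)/side (300,243). I'll enlarge these and triangulate.

```bash
cat > h.py <<'E'
import numpy as np,cv2
from rig import arm
from scipy.spatial.transform import Rotation as R
def cam(n,obs=None):
    m=arm.camera_model(n);K=np.array([[m['fx'],0,m['cx']],[0,m['fy'],m['cy']],[0,0,1]])
    if n!='wrist': return K,cv2.Rodrigues(np.array(m['rvec'],float))[0],np.array(m['tvec'],float)
    T=np.eye(4);T[:3,:3]=R.from_quat(obs['tcp_rot']).as_matrix();T[:3,3]=obs['tcp_pos']
    W=np.linalg.inv(T@np.array(m['tool_from_camera']));return K,W[:3,:3],W[:3,3]
def tri(views):
    A=[];b=[]
    for (K,Rm,t),p in views:
        d=Rm.T@np.linalg.inv(K)@np.array([p[0],p[1],1.]);d/=np.linalg.norm(d);c=-Rm.T@t
        P=np.eye(3)-np.outer(d,d);A.append(P);b.append(P@c)
    A=np.vstack(A);b=np.hstack(b);x=np.linalg.lstsq(A,b,rcond=None)[0];return x,np.abs(A@x-b).max()
def onz(c,p,z):
    K,Rm,t=c;d=Rm.T@np.linalg.inv(K)@np.array([p[0],p[1],1.]);o=-Rm.T@t
    return o+d*(z-o[2])/d[2]
def proj(c,X):
    K,Rm,t=c;v=K@(Rm@np.asarray(X,float)+t);return v[:2]/v[2]
def crop(n,im,b,s,name):
    l,t,r,bo=b;cv2.imwrite(f"pics/{name}.png",cv2.resize(im[t:bo,l:r],None,fx=s,fy=s,interpolation=cv2.INTER_CUBIC))
E
python3 - <<'E'
from h import *
a=cv2.imread('pics/scene0.png');b=cv2.imread('pics/side0.png')
def c(im,l,t,w=100,h=100,s=4): return cv2.resize(im[t:t+h,l:l+w],None,fx=s,fy=s,interpolation=cv2.INTER_CUBIC)
cv2.imwrite('pics/cr1.png',np.hstack([c(a,200,140,98,140),c(b,270,215,100,140)]))
cv2.imwrite('pics/cr2.png',np.hstack([c(a,270,210,80,100,5),c(b,235,140,70,80,5) if 0 else cv2.resize(b[140:220,230:310],(400,500))*1]))
S=cam('scene');D=cam('side')
for n,p,q in [('stand/plier',(312,275),(268,195)),('bearF top',(230,157),(348,298)),('bearN top',(266,211),(301,227)),('h1',(302,222),(264,155)),('h2',(324,232),(276,155))]:
    print(n,tri([(S,p),(D,q)]))
E
```

```text
stand/plier (array([538.05291844, 237.23578839,  38.94329829]), np.float64(1.0215410753977494))
bearF top (array([ 497.8016327 , -244.89867043,   76.63568441]), np.float64(2.1459735629723014))
bearN top (array([530.29394569,  20.67591921,  72.51717577]), np.float64(0.7776239750811555))
h1 (array([533.10341097, 215.92041729, 183.72616531]), np.float64(13.98191187310374))
h2 (array([542.14191759, 243.73110256, 174.67771294]), np.float64(18.71007692078348))
```

View pics/cr1.png

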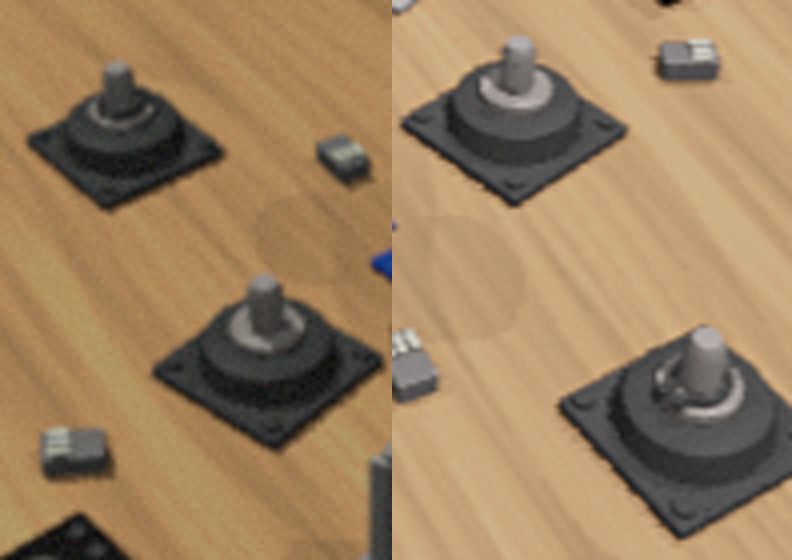

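View pics/cr2.png

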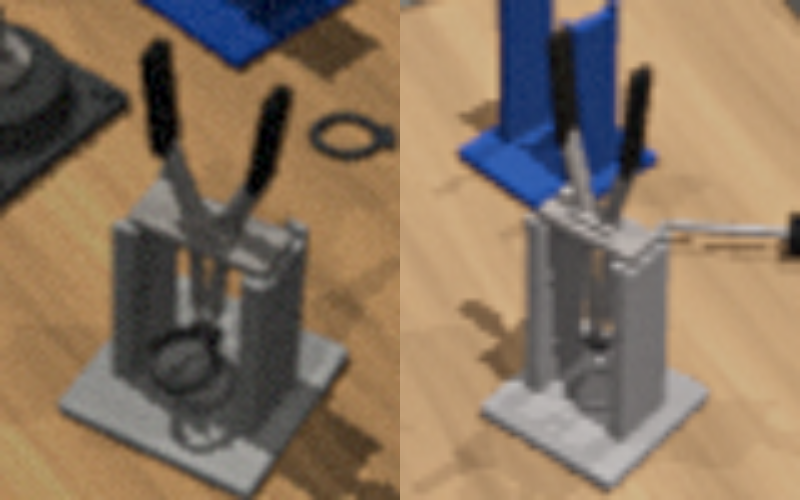

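The near bearing at scene (267,230)/side (300,243) shows a clean bright face, so it has no clip and is the one to work on. The far bearing has a dark ring with ears at side (345,318), so it is finished. The pliers are in the grey stand, with the sleeves at scene (302,229) and (324,238).

```bash
python3 - <<'E'
from h import *
S=cam('scene');D=cam('side')
for n in 'SD': 
    c={'S':S,'D':D}[n];print(n,-c[1].T@c[2])
L,Rr=(302,229.5),(323.8,238);l,r=(262.8,155),(277,161)
for a,b in [(L,l),(Rr,r),(L,r),(Rr,l)]: print(a,b,tri([(S,a),(D,b)]))
# clip: scene crop(187,360)/5 ; 
print('clip',tri([(S,(270+187/5,210+360/5)),(D,(230+197/5,140+382/6.25))]))
# stand base corners scene / side
def s(x,y):return onz(S,(270+x/5,210+y/5),8)
def d(x,y):return onz(D,(230+(x-400)/5,140+y/6.25),8)
print('base scene',[s(60,403).round(),s(245,490).round(),s(348,350).round()]);print('base side',[d(483,410).round(),d(610,480).round(),d(708,393).round()])
E
```

```text
S [977.34655905 834.25227037 847.46984984]
D [  43.51455202 -791.71103759  801.60734733]
(302, 229.5) (262.8, 155) (array([538.49709422, 229.02933483, 175.53926104]), np.float64(16.36751609336227))
(323.8, 238) (277, 161) (array([542.69133857, 241.87726792, 156.34193733]), np.float64(20.32264976470117))
(302, 229.5) (277, 161) (array([551.71079224, 211.90989627, 165.32442902]), np.float64(1.788928672185932))
(323.8, 238) (262.8, 155) (array([529.17244033, 258.89990942, 166.10073774]), np.float64(2.133552201894588))
clip (array([544.46321655, 233.93521614,  16.50001511]), np.float64(1.3954388769408865))
base scene [array([605., 217.,   8.]), array([563., 303.,   8.]), array([475., 262.,   8.])]
base side [array([476., 253.,   8.]), array([521., 170.,   8.]), array([606., 209.,   8.])]
```

```bash
python3 - <<'E'
from h import *
S=cam('scene');D=cam('side')
for p in [(558,244,38),(522,227,38)]:
    a=proj(S,p);b=proj(D,p);print(p,a,b,'crop',(a-[270,210])*5,(b-[230,140])*[5,6.25]+[400,0])
o=arm.observe()
for th in ('pliers','stand','bearing','pliers_grip','clip_center','bearing_groove'):
    for c in('scene','side'):
        print(th,c,[(np.round(x['box']),round(x['conf'],2)) for x in arm.look_for(c,th)][:3])
E
```

```text
(558, 244, 38) [305.86270415 280.79986332] [272.61629562 192.54949787] crop [179.31352076 353.99931662] [613.08147809 328.43436171]
(522, 227, 38) [314.68947503 269.73747172] [264.1879753 198.2049451] crop [223.44737515 298.68735858] [570.93987652 363.78090689]
pliers scene [(array([298., 217., 330., 291.]), 0.66)]
pliers side [(array([254., 144., 281., 197.]), 0.58)]
stand scene [(array([365., 243., 430., 311.]), 0.93), (array([297., 170., 339., 223.]), 0.81), (array([309., 332., 380., 416.]), 0.66)]
stand side [(array([243., 134., 279., 171.]), 0.93), (array([251., 176., 291., 219.]), 0.77), (array([122., 178., 168., 227.]), 0.77)]
bearing scene [(array([243., 210., 296., 252.]), 0.72), (array([209., 158., 258., 194.]), 0.19)]
bearing side [(array([273., 221., 326., 268.]), 0.69)]
pliers_grip scene [(array([300., 220., 329., 290.]), 0.9)]
pliers_grip side [(array([257., 150., 279., 194.]), 0.72)]
clip_center scene [(array([294., 219., 331., 288.]), 0.92)]
clip_center side [(array([253., 140., 283., 196.]), 0.68), (array([306., 172., 333., 183.]), 0.18)]
bearing_groove scene [(array([236., 210., 299., 253.]), 0.9), (array([210., 246., 225., 259.]), 0.42)]
bearing_groove side [(array([270., 224., 327., 266.]), 0.86)]
```

```bash
cat >> h.py <<'E'
def down(yaw): # tool x at yaw deg, z down
    c,s=np.cos(np.radians(yaw)),np.sin(np.radians(yaw))
    return np.array([[c,s,0],[s,-c,0],[0,0,-1.]])
def plan(p0,R0,p1,R1,n,w=None,dec=1):
    """rows; R turns split equally; w cumulative fractions"""
    rv=R.from_matrix(R0.T@R1).as_rotvec(); p=np.array(p0,float);Rc=R0.copy();rows=[]
    for i in range(n):
        f=(i+1)/n if w is None else w[i]
        tgt=p0+(np.array(p1)-p0)*f; sh=np.round(Rc.T@(tgt-p),dec)
        Rt=R0@R.from_rotvec(rv*f).as_matrix(); tu=np.round(np.degrees(R.from_matrix(Rc.T@Rt).as_rotvec()),1)
        p=p+Rc@sh;Rc=Rc@R.from_rotvec(np.radians(tu)).as_matrix();rows.append(list(sh)+list(tu))
    print('end',p.round(1),np.degrees(R.from_matrix(Rc.T@R1).magnitude()).round(2))
    for r in rows: print([float(x)+0. for x in r])
    return p,Rc
E
python3 - <<'E'
from h import *
o=arm.observe();print(o['time'],o['tcp_pos'])
R0=R.from_quat(o['tcp_rot']).as_matrix();print(np.degrees(np.arctan2(R0[1,0],R0[0,0])))
plan(np.array([125.185,509.875,242.322]),R0,[540,235,270],down(-64.5),14,dec=0)
E
```

```text
0.75 [125.1918483  509.86179346 242.33496144]
76.2023410385305
end [539.9 235.2 270.3] 0.01
[-12.0, 33.0, -2.0, 0.0, 0.0, 10.1]
[-6.0, 35.0, -2.0, 0.0, 0.0, 10.0]
[0.0, 36.0, -2.0, 0.0, 0.0, 10.1]
[7.0, 35.0, -2.0, 0.0, 0.0, 10.0]
[12.0, 33.0, -2.0, 0.0, 0.0, 10.1]
[18.0, 31.0, -2.0, 0.0, 0.0, 10.0]
[23.0, 27.0, -2.0, 0.0, 0.0, 10.1]
[28.0, 22.0, -2.0, 0.0, 0.0, 10.0]
[31.0, 18.0, -2.0, 0.0, 0.0, 10.1]
[33.0, 11.0, -2.0, 0.0, 0.0, 10.0]
[36.0, 6.0, -2.0, 0.0, 0.0, 10.1]
[35.0, -1.0, -2.0, 0.0, 0.0, 10.0]
[35.0, -6.0, -2.0, 0.0, 0.0, 10.1]
[33.0, -13.0, -2.0, 0.0, 0.0, 10.0]
```

Call:
play_rows(commands=[[[-12, 33, -2, 0, 0, 10.1, 85], [-6, 35, -2, 0, 0, 10, 85], [0, 36, -2, 0, 0, 10.1, 85], [7, 35, -2, 0, 0, 10, 85], [12, 33, -2, 0, 0, 10.1, 85], [18, 31, -2, 0, 0, 10, 85], [23, 27, -2, 0, 0, 10.1, 85]]])

```text
time: 1.62
tcp_pos: [333.2, 371.3, 256.5]
tcp_rot: [0.999, 0.048, 0.0, -0.0]
contact_force: [-0.0, 1.2, 0.2]
grip_width: 0.997
```

Call:
play_rows(commands=[[[28, 22, -2, 0, 0, 10, 85], [31, 18, -2, 0, 0, 10.1, 85], [33, 11, -2, 0, 0, 10, 85], [36, 6, -2, 0, 0, 10.1, 85], [35, -1, -2, 0, 0, 10, 85], [35, -6, -2, 0, 0, 10.1, 85], [33, -13, -2, 0, 0, 10, 85], [0, 0, 0, 0, 0, 0, 85], [0, 0, 0, 0, 0, 0, 85]]])

```text
time: 2.75
tcp_pos: [539.4, 235.4, 270.1]
tcp_rot: [0.846, -0.533, -0.0, 0.0]
contact_force: [0.3, -0.4, 0.7]
grip_width: 0.995
```

```bash
python3 - <<'E'
from h import *
o=arm.observe();im=arm.grab_frame('wrist');cv2.imwrite('pics/w1.png',im[:,:,::-1])
import pickle;pickle.dump(o,open('w1.pkl','wb'))
print(o['time'],o['tcp_pos'],o['q'],R.from_quat(o['tcp_rot']).as_matrix().round(4))
c=cam('wrist',o)
for p in [(551.7,211.9,166),(529.2,258.9,166),(558,244,38),(530,21,76)]: print(proj(c,p))
E
```

```text
2.75 [539.40170967 235.40406528 270.06511659] [2.81107125e-01 4.42637160e-01 1.29188205e+00 4.14243615e-04
 1.40782355e+00 1.40503441e+00] [[ 4.321e-01 -9.018e-01 -8.000e-04]
 [-9.018e-01 -4.321e-01  2.000e-04]
 [-5.000e-04  7.000e-04 -1.000e+00]]
[314.52980375 212.5880594 ]
[251.41624924 212.57017983]
[282.21555832 165.34354283]
[437.83826845 270.23542983]
```

View pics/w1.png

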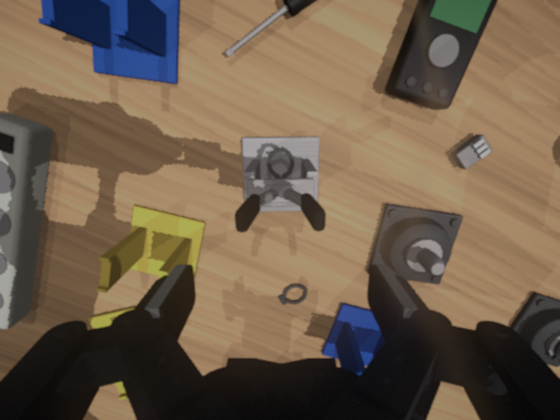

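The wrist view has the sleeves at (249,213) and (313,212), the clip at (280,162), and the clip-free bearing's stub at (435,265). I'll enlarge the pliers and the bearing.

```bash
python3 - <<'E'
from h import *
im=cv2.imread('pics/w1.png')
a=cv2.resize(im[130:230,230:330],None,fx=4,fy=4,interpolation=cv2.INTER_CUBIC);b=cv2.resize(im[195:295,365:465],None,fx=4,fy=4,interpolation=cv2.INTER_CUBIC)
cv2.imwrite('pics/w1c.png',np.hstack([a,b]))
E
```

```text
(no output)
```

View pics/w1c.png

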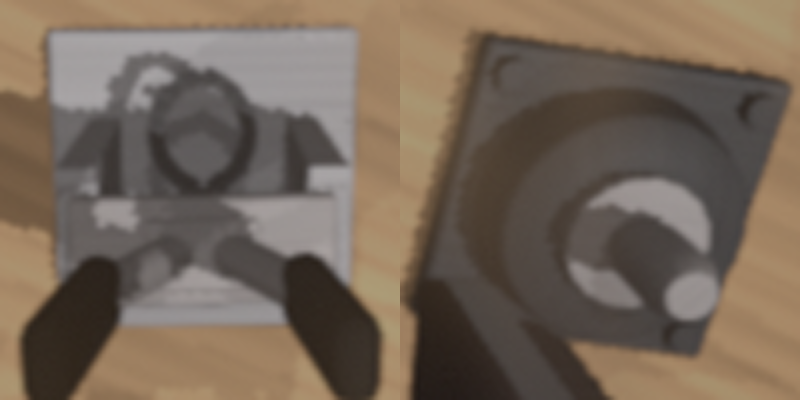

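```bash
python3 - <<'E'
from h import *
import pickle;o=pickle.load(open('w1.pkl','rb'));c=cam('wrist',o);S=cam('scene');D=cam('side')
Rm=R.from_quat(o['tcp_rot']).as_matrix()
def t(x,y,z): 
    X=onz(c,(230+x/4,130+y/4),z); return (Rm.T@(X-o['tcp_pos'])).round(1)
print('plate front',t(68,197,107),t(335,197,107),'rear',t(68,305,107),t(335,300,107))
print('base',t(48,30,8),t(357,28,8),t(55,325,8),t(350,322,8))
print('sleeve top',t(45,365,198),t(355,365,198),'bottom',t(97,262,142),t(303,258,142))
print('clip',t(203,135,38))
# triangulated sleeves w/ 3 views
print(tri([(S,(302,229.5)),(D,(277,161)),(c,(313.5,211))]),tri([(S,(323.8,238)),(D,(262.8,155)),(c,(248,211.5))]))
# stub top
b=(365+691/4-100,195+297/4);print('stub',tri([(c,b),(S,(266,211)),(D,(301,227))]),onz(c,b,76))
print('face',onz(c,(365+640/4-100,195+242/4),40))
E
```

```text
plate front [-35.  -17.2 163.1] [ 31.6 -17.2 163. ] rear [-36.   10.9 163.1] [ 32.5   9.5 163.1]
base [-51.  -51.7 262.1] [ 47.9 -52.3 262. ] [-52.4  47.1 262.1] [ 49.2  46.1 262.1]
sleeve top [-29.7  -4.6  72.1] [26.  -4.6 72. ] bottom [-25.   -9.4 128.1] [ 21.  -10.3 128. ]
clip [ -1.4 -22.6 232.1]
(array([552.08435916, 212.58874017, 165.23121157]), np.float64(1.948378063279904)) (array([529.40233688, 260.39930434, 166.21926942]), np.float64(2.3541551063415795))
stub (array([530.23644231,  20.18950834,  72.79399203]), np.float64(0.8196413419096586)) [531.06742777  21.86182204  76.        ]
face [532.31650934  21.42357755  40.        ]
```

The pliers sit at about (-1.8, -3) mm in the tool axes with the yaw matched, and the sleeve centre is at z≈166–170. I'll descend with the fingers open.

Call:
play_rows(commands=[[[-1.8, -3, 10, 0, 0, 0, 85], [0, 0, 20, 0, 0, 0, 85], [0, 0, 20, 0, 0, 0, 85], [0, 0, 20, 0, 0, 0, 85], [0, 0, 20, 0, 0, 0, 85], [0, 0, 12, 0, 0, 0, 85], [0, 0, 6, 0, 0, 0, 85], [0, 0, 0, 0, 0, 0, 85]]])

```text
time: 3.8
tcp_pos: [541.8, 238.3, 162.3]
tcp_rot: [0.846, -0.533, -0.0, -0.0]
contact_force: [0.9, 0.9, 0.7]
grip_width: 0.992
```

```bash
python3 - <<'E'
from h import *
o=arm.observe();im=arm.grab_frame('wrist');cv2.imwrite('pics/w2.png',im[:,:,::-1])
print(o['time'],o['tcp_pos'],o['contact_force'])
c=cam('wrist',o)
E
```

```text
3.8 [541.78936758 238.26612419 162.28211073] [0.93511134 0.86452505 0.68845572]
```

View pics/w2.png

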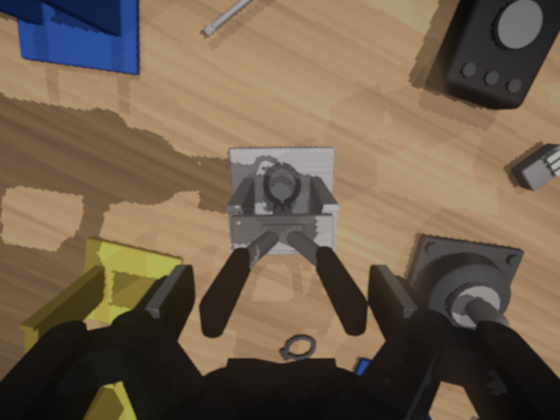

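The sleeves at (228,290) and (340,290) lie between the finger tips at columns 193 and 370, so I can close.

Call:
play_rows(commands=[[[0.7, 0, 0, 0, 0, 0, 65], [0, 0, 0, 0, 0, 0, 40], [0, 0, 0, 0, 0, 0, 30], [0, 0, 0, 0, 0, 0, 30], [0, 0, 0, 0, 0, 0, 30], [0, 0, 0, 0, 0, 0, 30], [0, 0, 0, 0, 0, 0, 30]]], squeeze=60)

```text
time: 4.72
tcp_pos: [543.3, 237.9, 164.7]
tcp_rot: [0.846, -0.534, 0.001, -0.002]
contact_force: [-1.0, 0.7, 10.6]
grip_width: 0.491
```

```bash
python3 - <<'E'
from h import *
o=arm.observe();im=arm.grab_frame('wrist');cv2.imwrite('pics/w3.png',im[:,:,::-1])
print(o['time'],o['tcp_pos'],o['contact_force'],o['grip_width']*85.4)
E
```

```text
4.725 [543.29346963 237.9306787  164.73286977] [-1.02440484  0.69435216 10.64593464] 41.9197243812797
```

View pics/w3.png

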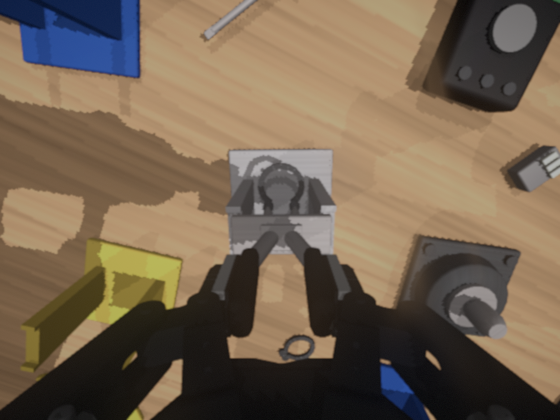

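The grip is firm, and the sleeves look parallel at columns 240 and 320. I'll lift straight up.

Call:
play_rows(commands=[[[0, 0, -4, 0, 0, 0, 30], [0, 0, -10, 0, 0, 0, 30], [0, 0, -15, 0, 0, 0, 30], [0, 0, -18, 0, 0, 0, 30], [0, 0, -18, 0, 0, 0, 30], [0, 0, -18, 0, 0, 0, 30], [0, 0, -15, 0, 0, 0, 30], [0, 0, -10, 0, 0, 0, 30], [0, 0, 0, 0, 0, 0, 30]]])

```text
time: 5.9
tcp_pos: [542.4, 237.5, 271.1]
tcp_rot: [0.846, -0.534, 0.0, -0.001]
contact_force: [-0.6, 0.6, -2.1]
grip_width: 0.495
```

```bash
python3 - <<'E'
from h import *
import pickle
o=arm.observe();im=arm.grab_frame('wrist');cv2.imwrite('pics/w4.png',im[:,:,::-1]);pickle.dump(o,open('w4.pkl','wb'))
print(o['time'],o['tcp_pos'],o['contact_force'],o['grip_width']*85.4)
Rm=R.from_quat(o['tcp_rot']).as_matrix();print(Rm.round(4))
c=cam('wrist',o)
for t in [(0,-20,124),(15,-20,124),(-15,-20,124),(0,-35,124),(0,-5,124)]: print(t,proj(c,o['tcp_pos']+Rm@np.array(t)))
s=arm.grab_frame('scene')[:,:,::-1];d=arm.grab_frame('side')[:,:,::-1]
cv2.imwrite('pics/s4.png',s);cv2.imwrite('pics/d4.png',d)
f=lambda i,l,t,w,h,k:cv2.resize(i[t:t+h,l:l+w],(400,600) if 0 else (w*k,h*k),interpolation=cv2.INTER_CUBIC)
cv2.imwrite('pics/c4.png',np.hstack([f(im[:,:,::-1],230,140,100,100,4),f(s,260,170,100,100,4)]))
E
```

```text
5.9 [542.37975462 237.53773092 271.07181092] [-0.63468889  0.59249845 -2.06389177] 42.285550615513415
[[ 4.306e-01 -9.026e-01  1.300e-03]
 [-9.026e-01 -4.306e-01  5.000e-04]
 [ 2.000e-04 -1.400e-03 -1.000e+00]]
(0, -20, 124) [282.27234707 184.86125589]
(15, -20, 124) [299.50669842 184.85841687]
(-15, -20, 124) [265.03765134 184.86409496]
(0, -35, 124) [282.29320183 167.66030388]
(0, -5, 124) [282.25219646 201.48143212]
```

View pics/w4.png

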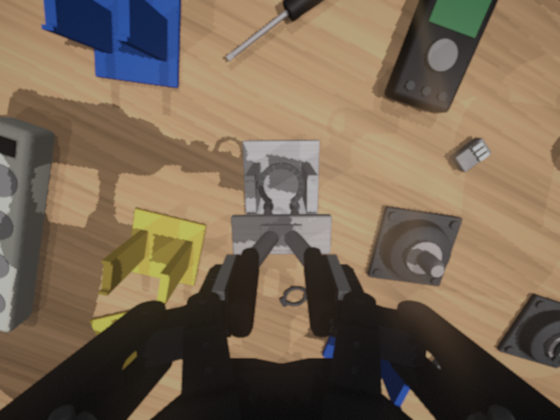

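View pics/c4.png

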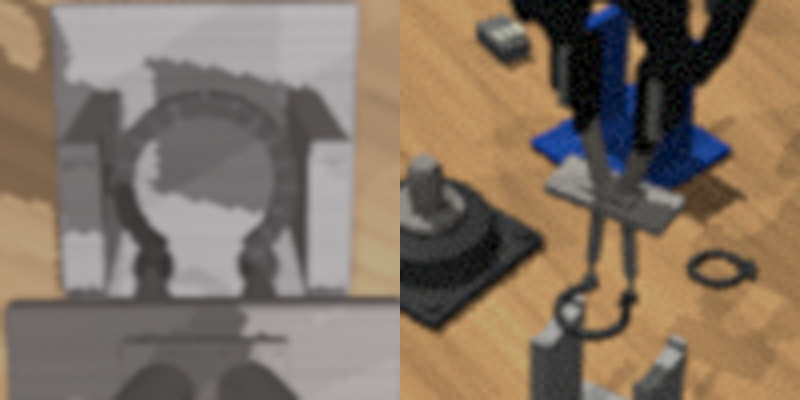

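View pics/d4.png

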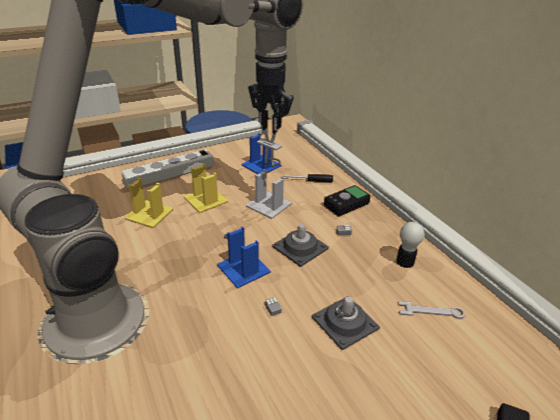

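The clip is out of the stand and spread, a clean ring centred at wrist pixel (281,184). I'll work out the move to the clip-free bearing.

```bash
python3 - <<'E'
from h import *
import pickle;o=pickle.load(open('w4.pkl','rb'));c=cam('wrist',o)
Rm=R.from_quat(o['tcp_rot']).as_matrix()
z=o['tcp_pos'][2]-126.7;X=onz(c,(281.3,184.3),z);t=Rm.T@(X-o['tcp_pos']);print('clip tool',t)
# stub top from this view (crop pixel from w4): approx (431,269)
print('stub here',onz(c,(431.5,268.5),76))
B=np.array([531.3,21.4,92]);Rt=down(-64.5)
p1=B-Rt@np.array([t[0],t[1],126.7]);print(p1)
p1[2]=o['tcp_pos'][2]
plan(o['tcp_pos'],Rm,p1,Rt,8,w=[.06,.2,.37,.55,.72,.87,.97,1],dec=0)
E
```

```text
clip tool [ -0.84267597 -19.90972068 126.72824198]
stub here [531.47199351  30.80003633  76.        ]
[513.69256046  12.06805739 218.7       ]
end [513.6  12.2 271. ] 0.02
[11.0, 7.0, 0.0, 0.0, 0.0, 0.0]
[27.0, 18.0, 0.0, 0.0, 0.0, 0.0]
[33.0, 20.0, 0.0, 0.0, 0.0, 0.0]
[34.0, 23.0, 0.0, 0.0, 0.0, 0.0]
[33.0, 21.0, 0.0, -0.1, 0.0, 0.0]
[28.0, 18.0, 0.0, 0.0, 0.0, 0.0]
[19.0, 12.0, 0.0, 0.0, 0.0, 0.0]
[6.0, 4.0, 0.0, 0.0, 0.0, 0.0]
```

Call:
play_rows(commands=[[[11, 7, 0, 0, 0, 0, 30], [27, 18, 0, 0, 0, 0, 30], [33, 20, 0, 0, 0, 0, 30], [34, 23, 0, 0, 0, 0, 30], [33, 21, 0, 0, 0, 0, 30], [28, 18, 0, 0, 0, 0, 30], [19, 12, 0, 0, 0, 0, 30], [6, 4, 15, 0, 0, 0, 30], [0, 0, 22, 0, 0, 0, 30], [0, 0, 10, 0, 0, 0, 30]]])

```text
time: 7.3
tcp_pos: [512.4, 11.5, 222.0]
tcp_rot: [0.846, -0.534, -0.001, 0.001]
contact_force: [0.1, 0.2, -2.0]
grip_width: 0.492
```

Call:
play_rows(commands=[[[0, 0, 0, 0, 0, 0, 30], [0, 0, 0, 0, 0, 0, 30]]])

```text
time: 7.55
tcp_pos: [513.7, 12.1, 224.0]
tcp_rot: [0.846, -0.534, 0.001, -0.0]
contact_force: [-0.2, -0.1, -2.2]
grip_width: 0.493
```

```bash
cat > look.py <<'E'
from h import *
import pickle,sys
n=sys.argv[1]
o=arm.observe();im=arm.grab_frame('wrist')[:,:,::-1];pickle.dump(o,open(n+'.pkl','wb'));cv2.imwrite(f'pics/w{n}.png',im)
print(o['time'],o['tcp_pos'],o['contact_force'],o['grip_width']*85.4)
Rm=R.from_quat(o['tcp_rot']).as_matrix();print(Rm[:,2].round(4))
s=arm.grab_frame('scene')[:,:,::-1];d=arm.grab_frame('side')[:,:,::-1]
cv2.imwrite(f'pics/s{n}.png',s);cv2.imwrite(f'pics/d{n}.png',d)
f=lambda i,l,t,w,h,k:cv2.resize(i[t:t+h,l:l+w],(w*k,h*k),interpolation=cv2.INTER_CUBIC)
cv2.imwrite(f'pics/c{n}.png',f(im,215,120,130,110,6))
cv2.imwrite(f'pics/e{n}.png',np.hstack([f(s,225,150,80,110,5),f(d,260,160,80,110,5)]))
E
python3 look.py 5
```

```text
7.55 [513.74837029  12.08512964 224.03130372] [-0.16502665 -0.13711099 -2.24521777] 42.11111658070201
[ 1.3e-03 -1.0e-04 -1.0e+00]
```

View pics/c5.png

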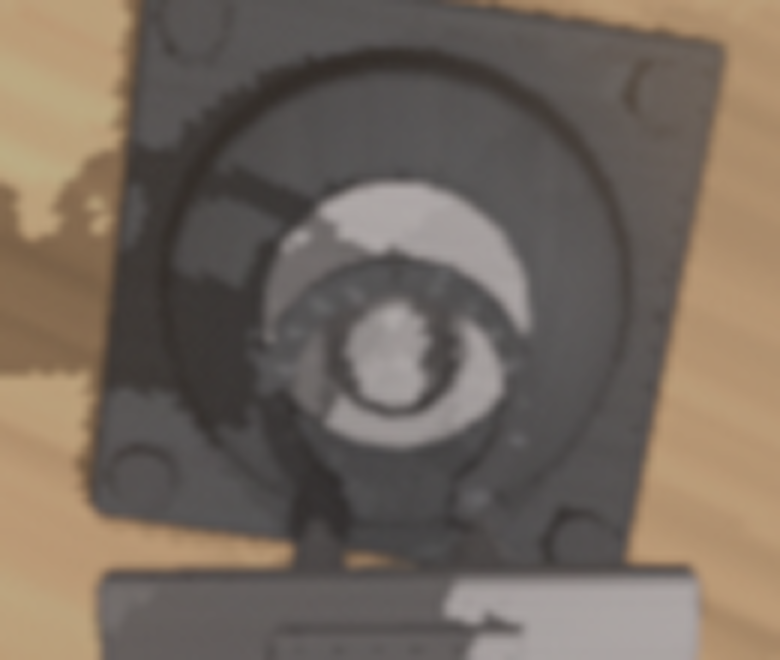

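View pics/e5.png

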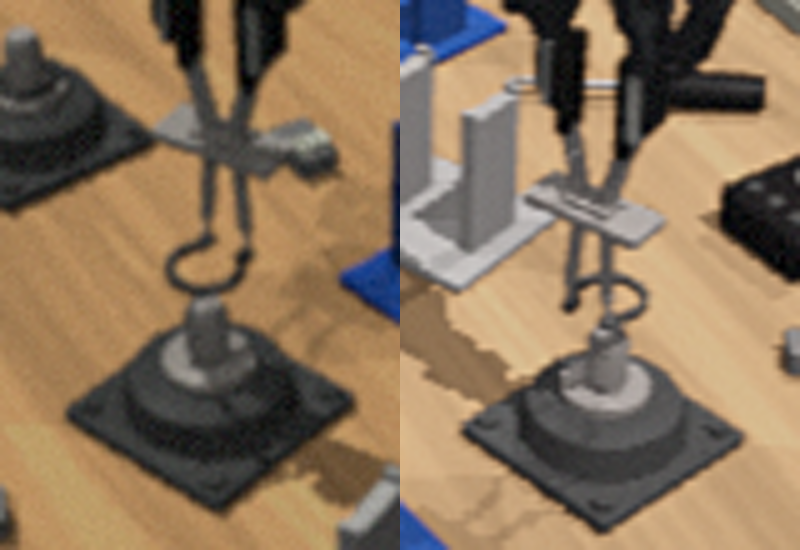

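The ring surrounds the stub in the wrist view: the stub top is near crop (390,352) and the ring's inner span is 298–505. I'll overlay projected models to refine this.

```bash
cat > ov.py <<'E'
from h import *
import pickle,sys
def ov(n,B,ct,view='w',org=(215,120),sz=(130,110),k=6,out=None,r_o=20):
    o=pickle.load(open(n+'.pkl','rb'));Rm=R.from_quat(o['tcp_rot']).as_matrix()
    im=cv2.imread(f'pics/{view}{n}.png');c=cam({'w':'wrist','s':'scene','d':'side'}[view],o)
    l,t=org;w,h=sz;I=cv2.resize(im[t:t+h,l:l+w],(w*k,h*k),interpolation=cv2.INTER_CUBIC)
    a=np.linspace(0,2*np.pi,60)
    def circ(f,col):
        P=np.array([(proj(c,f(x))-org+.5)*k for x in a]);cv2.polylines(I,[P.round().astype(int)],True,col,1)
    for r,z,col in [(23.5,40,(0,255,0)),(12,40,(0,255,0)),(12,68,(0,255,255)),(8,76,(0,0,255))]:
        circ(lambda x:np.array([B[0]+r*np.cos(x),B[1]+r*np.sin(x),z]),col)
    for r,col in [(15,(255,0,255)),(r_o,(255,255,0))]:
        circ(lambda x:o['tcp_pos']+Rm@np.array([ct[0]+r*np.cos(x),ct[1]+r*np.sin(x),ct[2]]),col)
    return I
E
python3 - <<'E'
from ov import *
ct=(-.84,-19.9,126.7);B=(531.3,21.4)
cv2.imwrite('pics/o5.png',ov('5',B,ct))
cv2.imwrite('pics/o5b.png',np.hstack([ov('5',B,ct,'s',(225,180),(80,80),5),ov('5',B,ct,'d',(260,190),(80,80),5)]))
o=pickle.load(open('5.pkl','rb'));print(o['tcp_pos']+R.from_quat(o['tcp_rot']).as_matrix()@np.array(ct))
E
```

```text
[531.51369564  21.40400054  97.35392824]
```

View pics/o5.png

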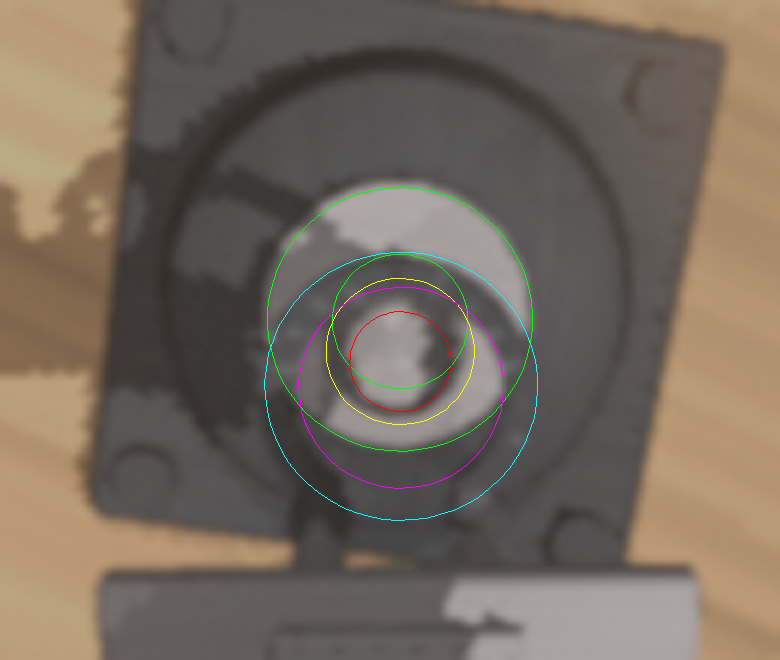

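View pics/o5b.png

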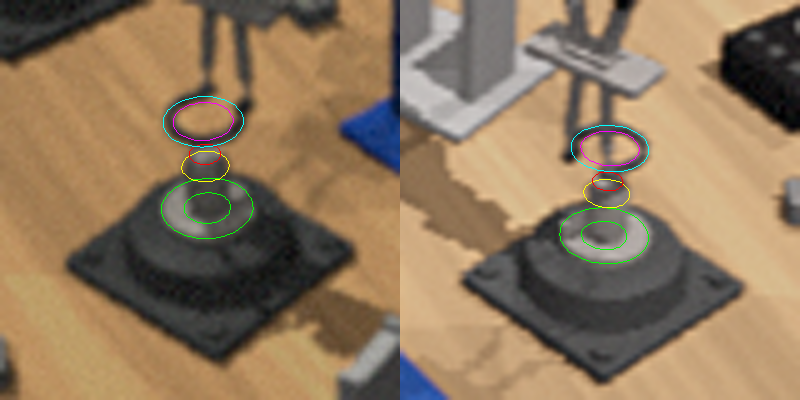

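The overlay fits. The bearing is about 0.8 mm further toward tool -y. I'll correct that and descend partway, watching the force.

Call:
play_rows(commands=[[[0, -0.8, 0, 0, 0, 0, 30], [0, 0, 6, 0, 0, 0, 30], [0, 0, 6, 0, 0, 0, 30], [0, 0, 6, 0, 0, 0, 30], [0, 0, 6, 0, 0, 0, 30], [0, 0, 6, 0, 0, 0, 30], [0, 0, 3, 0, 0, 0, 30], [0, 0, 0, 0, 0, 0, 30]]])

```text
time: 8.7
tcp_pos: [514.0, 12.5, 190.1]
tcp_rot: [0.846, -0.534, -0.0, 0.0]
contact_force: [-0.3, -0.8, -2.1]
grip_width: 0.494
```

```bash
python3 look.py 6; python3 - <<'E'
from ov import *
ct=(-.84,-19.9,126.7);B=(531.8,22.2)
cv2.imwrite('pics/o6.png',ov('6',B,ct))
cv2.imwrite('pics/o6b.png',np.hstack([ov('6',B,ct,'s',(225,180),(80,80),5),ov('6',B,ct,'d',(260,190),(80,80),5)]))
o=pickle.load(open('6.pkl','rb'));print(o['tcp_pos']+R.from_quat(o['tcp_rot']).as_matrix()@np.array(ct))
E
```

```text
8.7 [514.01788742  12.47776959 190.10137126] [-0.3102464  -0.81747759 -2.08880824] 42.15782976799849
[-3.e-04  2.e-04 -1.e+00]
[531.57662491  21.82295437  63.39713353]
```

View pics/o6.png

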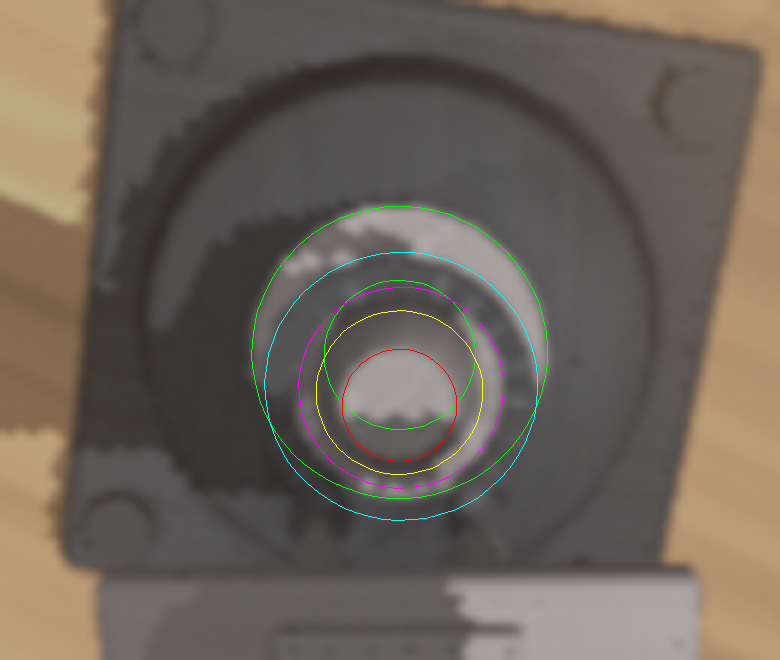

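View pics/e6.png

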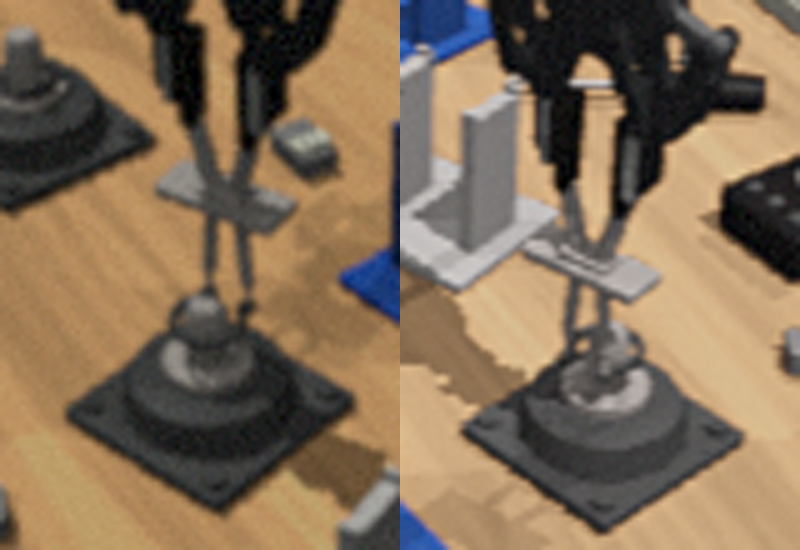

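View pics/o6b.png

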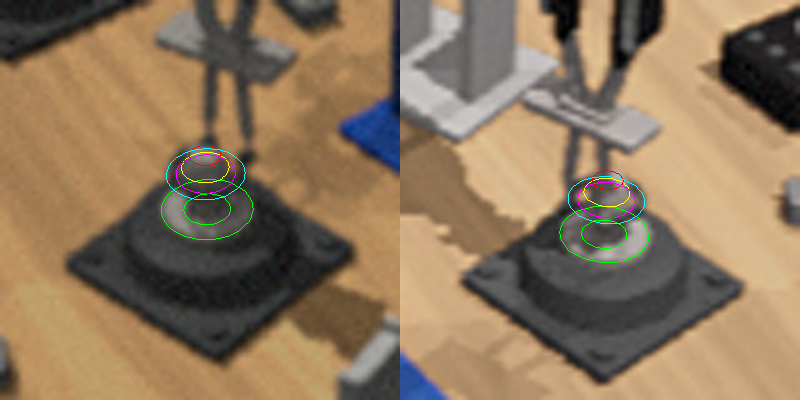

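The clip is now around the stub, centred, with no change in force. I'll keep going, then touch down in small steps.

Call:
play_rows(commands=[[[0, 0, 4, 0, 0, 0, 30], [0, 0, 5, 0, 0, 0, 30], [0, 0, 5, 0, 0, 0, 30], [0, 0, 3, 0, 0, 0, 30], [0, 0, 0, 0, 0, 0, 30]]])

```text
time: 9.48
tcp_pos: [513.9, 12.5, 173.0]
tcp_rot: [0.846, -0.534, -0.0, 0.0]
contact_force: [0.2, 0.8, -3.6]
grip_width: 0.494
```

Call:
play_rows(commands=[[[0, 0, 1, 0, 0, 0, 30], [0, 0, 1, 0, 0, 0, 30], [0, 0, 0, 0, 0, 0, 30]]])

```text
time: 9.85
tcp_pos: [514.1, 12.5, 171.3]
tcp_rot: [0.846, -0.534, -0.0, -0.0]
contact_force: [0.3, 0.4, -2.9]
grip_width: 0.493
```

Call:
play_rows(commands=[[[0, 0, 1, 0, 0, 0, 30], [0, 0, 0, 0, 0, 0, 30]]])

```text
time: 10.1
tcp_pos: [514.1, 12.5, 170.3]
tcp_rot: [0.846, -0.534, -0.0, -0.0]
contact_force: [0.1, 0.2, -2.6]
grip_width: 0.492
```

```bash
python3 look.py 7; python3 - <<'E'
from ov import *
ct=(-.84,-19.9,126.7);B=(531.8,22.2)
cv2.imwrite('pics/o7.png',ov('7',B,ct))
cv2.imwrite('pics/o7b.png',np.hstack([ov('7',B,ct,'s',(225,180),(80,80),5),ov('7',B,ct,'d',(260,190),(80,80),5)]))
o=pickle.load(open('7.pkl','rb'));print(o['tcp_pos']+R.from_quat(o['tcp_rot']).as_matrix()@np.array(ct))
E
```

```text
10.1 [514.05039867  12.46388381 170.26510401] [ 0.11029393  0.24113279 -2.58028306] 41.99847451937641
[-0.e+00  1.e-04 -1.e+00]
[531.64631775  21.79991507  43.56534966]
```

View pics/o7.png

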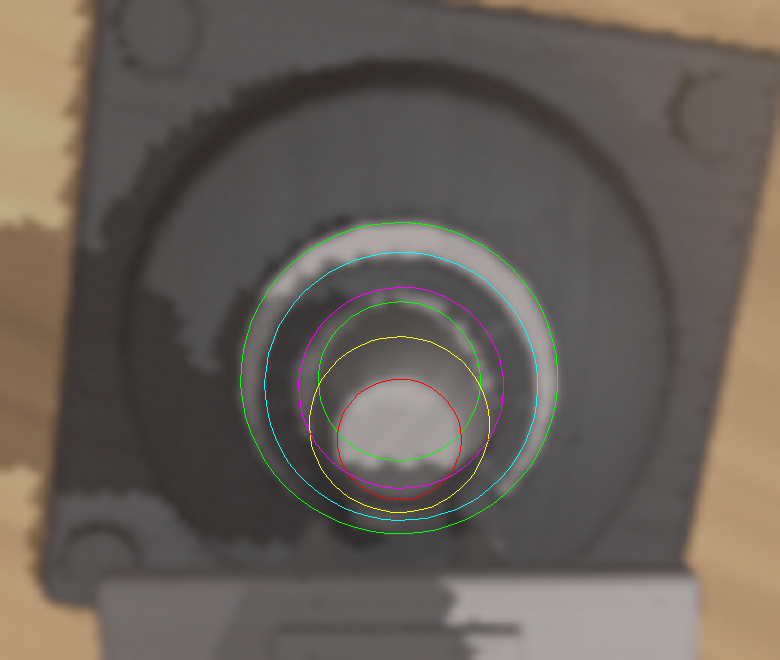

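View pics/e7.png

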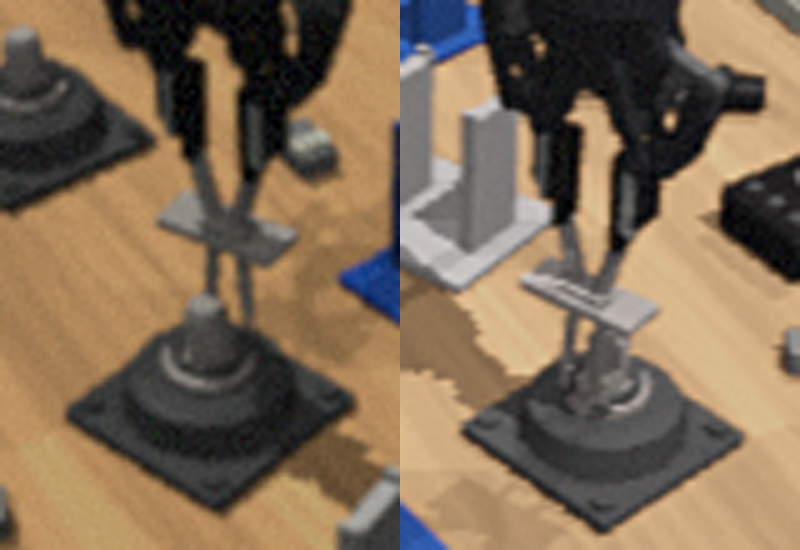

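The clip is concentric and close to the face. I'll step down to a light touch.

Call:
play_rows(commands=[[[0, 0, 1, 0, 0, 0, 30], [0, 0, 0, 0, 0, 0, 30]]])

```text
time: 10.5
tcp_pos: [514.0, 12.5, 169.2]
tcp_rot: [0.846, -0.534, -0.0, -0.0]
contact_force: [-0.5, -1.0, -1.8]
grip_width: 0.498
```

Call:
play_rows(commands=[[[0, 0, 0.5, 0, 0, 0, 30], [0, 0, 0, 0, 0, 0, 30]]])

```text
time: 10.75
tcp_pos: [514.1, 12.4, 168.9]
tcp_rot: [0.846, -0.534, 0.0, -0.0]
contact_force: [-0.6, -0.1, -1.3]
grip_width: 0.49
```

Call:
play_rows(commands=[[[0, 0, 0.5, 0, 0, 0, 30], [0, 0, 0, 0, 0, 0, 30]]])

```text
time: 11.0
tcp_pos: [514.2, 12.4, 168.8]
tcp_rot: [0.846, -0.534, 0.0, -0.0]
contact_force: [-2.9, -0.8, 5.5]
grip_width: 0.494
```

Contact is about 7 N at an estimated clip height of 42.1 mm, which means it is lying on the face. I'll ease off slightly, check and finish.

Call:
play_rows(commands=[[[0, 0, -0.3, 0, 0, 0, 30], [0, 0, 0, 0, 0, 0, 30], [0, 0, 0, 0, 0, 0, 30], [0, 0, 0, 0, 0, 0, 30]]])

```text
time: 11.5
tcp_pos: [514.2, 12.4, 168.8]
tcp_rot: [0.846, -0.534, 0.0, -0.0]
contact_force: [-3.0, -0.6, 4.7]
grip_width: 0.495
```

```bash
python3 look.py 8; python3 - <<'E'
from ov import *
ct=(-.84,-19.9,126.7);B=(531.8,22.2)
cv2.imwrite('pics/o8.png',np.hstack([ov('8',B,ct,k=3),cv2.resize(cv2.imread('pics/e8.png'),None,fx=.5,fy=.5)[:275].repeat(1,0) if 0 else cv2.resize(cv2.imread('pics/e8.png'),(390,330))]))
E
```

```text
11.5 [514.17334833  12.4144608  168.83451565] [-2.9624145  -0.63248338  4.6810776 ] 42.27071595720416
[ 4.e-04 -0.e+00 -1.e+00]
```

View pics/o8.png

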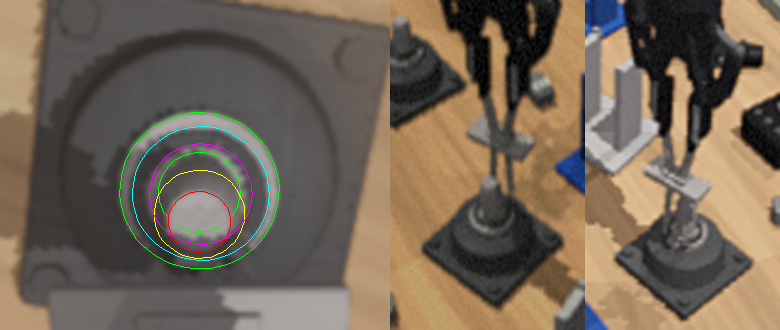

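The clip is seated, concentric and level, with about 7 N of light contact and the grip steady. Handing in.

```bash
python3 - <<'E'
from rig import arm
print(arm.finish_job());o=arm.observe();print(o['time'],o['tcp_pos'],o['contact_force'],o['grip_width'])
E
```

```text
the job is handed in; nothing more can be done
None
the job is handed in; nothing more can be done
```

I handed the job in at about 11.6 s with the clip lying on the face of the bearing that had no clip, and the pliers still held squeezed. No verdict was reported.

I gripped the pliers by both sleeves from above with 60 N and squeezed them until they stopped closing. Then I lifted them about 106 mm out of the grey stand, centred the clip over the stub using the wrist camera, and lowered it in small steps until it touched lightly.

**Last checks before handing in:**
- **Centring:** the model overlay in the wrist view shows the clip centred on the stub to within about 1 mm.
- **Level:** the tool axis was within 0.03° of vertical.
- **Height:** the estimated clip centre was 42.1 mm, against the 42 mm expected for a clip lying on the face.
- **Contact:** about 7 N on the bearing, read as the force change from free hanging (-2.2 N to +4.7 N), with about 3 N sideways.

**What did not agree or was not checked:**
- **Finger opening:** it read about 42 mm, not the 46 mm given for squeezed sleeves. The spread of the clip therefore rests on the pictures (a round ring, parallel sleeves) and on the fingers having stopped moving.
- **Sleeve height:** it measured about 166 mm instead of 170 mm.
- **Other things on the bench:** none of the moves came near them, but I did not measure their positions again at the end.

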